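# Sweep the short kiln props into the catch tray

## Task

Clear the decorating table: with the fingertips, gently sweep the three short kiln props across the table through the open side of the steel tray, until all three lie wholly inside it. Only push them along the table, never pinch or lift them, and leave the tall prop, the cup, the glaze dishes and everything else where they stand.

Things in the scene. Friction and masses are not known exactly. Their poses are not given: they have to be found in the camera images.
- tray: plain sheet-steel tray fixed to the table, at the robot's left; open on top and at its -y side (roughly world -y). Inside: x -110 to +110 mm, y -75 (mouth) to +75 mm (back); three walls 34 mm high, 3 mm thick. Origin: middle of this area, at table height; +y from mouth to back. Floor 2 mm thick, its first 25 mm a gentle ramp up from the table, so that things slide in.
- prop_a: short kiln prop: an upright solid fired-clay (cream) cylinder, 34 mm diameter, 22 mm high, about 40 g, with a dark 14 mm dimple in its flat top. One of three alike. Origin: centre of its underside; z is up its axis. It slides on the table when pushed low on its side and does not tip easily.
- prop_b: short kiln prop: an upright solid fired-clay (cream) cylinder, 34 mm diameter, 22 mm high, about 40 g, with a dark 14 mm dimple in its flat top. One of three alike. Origin: centre of its underside; z is up its axis. It slides on the table when pushed low on its side and does not tip easily.
- prop_c: short kiln prop: an upright solid fired-clay (cream) cylinder, 34 mm diameter, 22 mm high, about 40 g, with a dark 14 mm dimple in its flat top. One of three alike. Origin: centre of its underside; z is up its axis. It slides on the table when pushed low on its side and does not tip easily.
- tall_prop: tall kiln prop, a bystander: standing cream fired-clay cylinder, 36 mm diameter, 70 mm high. Origin: centre of its underside.
- cup: white glazed cup without handle, a bystander: 64 mm across the rim, 65 mm high. Origin: centre of its underside.
- saucer_near: glaze dish, a bystander: cream pottery dish with a wide 104 mm diameter flange and a raised 30 mm high middle, green inside, close to the robot at its right. Origin: centre of its underside.
- saucer_right: glaze dish, a bystander: as the other, 104 mm diameter and 30 mm high, pink inside, far to the robot's right. Origin: centre of its underside.
- jar: white lidded jar, a bystander: 70 mm diameter, 85 mm high. Origin: centre of its underside.
- stamp_block: wooden stamp block, a bystander: 40 x 60 x 24 mm, with a round knob on top, 40 mm high in all, close to the robot at its right. Origin: centre of its underside.
- brush_jar: dark glazed pot full of paint brushes, a bystander: pot 86 mm diameter, 95 mm high, brushes up to 230 mm high, spread to about 120 mm. Origin: centre of its underside.

How it is judged (in metres and radians):
At the end, for the whole second after the job is handed in: All three short props lie at rest on the tray's floor between its walls, each wholly past the tray's open edge (its centre at least 15 mm inside the mouth line) (x of prop_a in the frame of tray between -0.11 and 0.11 m and y of prop_a in the frame of tray between -0.06 and 0.075 m and height (world z) of each of prop_a, prop_b, prop_c below 0.025 m and linear speed of each of prop_a, prop_b, prop_c below 0.02 m/s and x of prop_b in the frame of tray between -0.11 and 0.11 m and y of prop_b in the frame of tray between -0.06 and 0.075 m and x of prop_c in the frame of tray between -0.11 and 0.11 m and y of prop_c in the frame of tray between -0.06 and 0.075 m); the robot touches nothing.
It fails at once if a short prop is lifted or carried off the table (raised upright by more than 12 mm, or by more than 30 mm at all) (height (world z) of any of prop_a, prop_b, prop_c above 0.03 m or (height (world z) of prop_a above 0.012 m and angle between prop_a's own z axis and vertical below 0.3 rad) or (height (world z) of prop_b above 0.012 m and angle between prop_b's own z axis and vertical below 0.3 rad) or (height (world z) of prop_c above 0.012 m and angle between prop_c's own z axis and vertical below 0.3 rad)).
It fails at once if a short prop is pinched or pressed hard by the fingers (over 15 N) (contact force between the fingers and prop_a above 15 N or contact force between the fingers and prop_b above 15 N or contact force between the fingers and prop_c above 15 N).
It fails at once if a bystander (tall prop, cup, glaze dish, jar, wooden block or brush jar) is shifted by more than 15 mm (distance of any of tall_prop, cup, saucer_near, saucer_right, jar, stamp_block, brush_jar from where it was at the start of the episode above 0.015 m).
It also fails if it takes over 67 s, if anything falls off the work surface, if the arm or the gripper's body presses on something with over 40 N, if the wrist force passes 120 N, or if a joint passes its speed limit or range.

## Robot

A 7-joint arm with a two-finger parallel gripper is mounted at the origin on the work surface. World frame = base frame: x ahead of the robot, y to its left, z up, the work surface at z = 0. Lengths are in mm, angles in rad, forces in N, time in s.
With the tool pointing down it reaches from about 400 to 850 mm from the base axis. Payload 10.4 kg.
Tool frame: the origin (TCP) lies at the very end of the fingers, on their centre line; the grasp point (between the pads) lies 19 mm behind it (arm.hold_point_z is the distance from the TCP to the grasp point, in mm); z points along the fingers, y is the line along which they close (so a half turn about z gives the same grasp; the last joint's range is limited). The gripper opens to 87 mm and grips with 3 to 60 N. Pads are 19 mm wide; open, the fingers measure 117 mm over their backs; the gripper's body (75 mm by 190 mm) begins 51 mm behind the grasp point.
Start: joints at [-1.124, 0.332, -0.065, 1.46, 0.022, 1.35, -0.088], TCP at [282.934, 557.315, 222.576] pointing down, gripper open.
Joint ranges: [-2.6, 2.6], [-0.5, 2.12], [-1.47, 1.34], [0.16, 2.42], [-1.27, 4.41], [0.06, 2.06], [-2.6, 2.6]. Speed limits (rad/s): [2.22, 2.22, 2.79, 2.79, 3.14, 3.14, 3.14].

## Interface

Orientations are given as a 3x3 rotation matrix whose columns are the frame's x, y, z axes.
In Python, from plant import arm gives the robot as it stands.
- The arm moves only by the tool move_arm, never from a script. Its argument "motion" is a list of rows, each a list of 7 numbers: the shift along the tool's x, y, z normalised to -1 to 1, where 1 is 0.075 m, then the turn, a rotation vector about the tool's x, y, z normalised to -1 to 1, where 1 is 180 degrees, then the opening in per cent of the stroke, from 0 (shut) to 100 (fully open). A call has exactly 5 rows; each row shifts and turns the commanded pose from where the row before left it, along the tool's axes as they then stand; what a row does not reach is not made up. A row lasts 1/10 s, in which the tool goes at most 50 mm and 8.59 degrees, less where a joint would pass 70% of its speed; a pose out of reach is approached as far as the arm can. A call with a number of a shift or a turn outside -1 to 1 is refused whole. A call with a gripper value outside its range is refused whole. The fingers move at their own pace and stop on an object; "grip_force" is the grip in N (left out, the last holds). Time passes only in rows, so rows that do not move let the fingers close, or fill a call up. It gives the time, the measured TCP pose, the force, the opening and the grip force at its end, in the units of the state.
- arm.sense(): the state, without advancing time (a new reading comes with each control period).
- arm.camera(name): name is "side" or "top" or "wrist"; returns a dict with "frame" (384x512x3 uint8, red, green, blue), "K" (3x3 intrinsics, pixels), "xyz" and "rotation" of the camera in the world. Camera axes: x right, y down, z forward; pixel columns grow to the right and rows downward; lengths in mm; the calibration is good to about 2 mm. A picture is of the moment at which its call begins. There is no depth.
- arm.job_done(): hands the job in; it is judged then, once.
The state is a dict: "t": time; "joints": joint angles; "dq": joint speeds; "effort": joint torques, N m; "tool_pos": TCP position; "tcp_rot": TCP orientation; "contact_force": force on the tool from outside, world axes, zero at the start; "moment": the same for the moment, N m; "opening": finger opening in mm; "gripper_force": force on a finger pad.
Only numpy, scipy, OpenCV 4.12 (cv2) and the standard library are available. Lean on these libraries where they do the work, as an engineer would, in place of code of your own. Each camera call takes 0.05 s, during which the arm holds its last target. There are 200 camera calls.

## Working session

There is one attempt and no reset: what is moved stays moved. The work goes in short steps, Python scripts to look and compute and a tool call to move; the robot and the scene stay as the last step left them, time stands still between calls to the robot, and variables do not carry over. Pictures are saved under pics/ and viewed, at most 10 in all, crops included, and the job is handed in when it is done.

Besides the shell and the picture viewer there is one more tool, called after ">>>" as name(argument=value, ...), one argument or row to a line, values as JSON. move_arm: Moves the arm, as the interface text tells. Its arguments: {"type":"object","properties":{"motion":{"type":"array"},"grip_force":{"type":"number"}},"required":["motion"]}

```bash
mkdir -p pics; cat > h.py <<'E'
import numpy as np,cv2
from plant import arm
def ray(c,u,v,z):
    K=np.array(c["K"]);R=np.array(c["rotation"]);o=np.array(c["xyz"])
    d=R@np.linalg.inv(K)@np.array([u,v,1.]);return (o+d*(z-o[2])/d[2]).round(1)
def pix(c,p):
    q=np.array(c["K"])@np.array(c["rotation"]).T@(np.array(p,float)-np.array(c["xyz"]));return (q[:2]/q[2]).round(1)
def shot(n,f):
    c=arm.camera(n);cv2.imwrite(f"pics/{f}.png",cv2.cvtColor(c["frame"],cv2.COLOR_RGB2BGR));return c
E
python3 - <<'E'
from h import *
import pickle
for n in("top","side"):
    c=shot(n,n+"0");print(n,c["xyz"],np.round(c["rotation"],3).tolist(),np.round(c["K"],1).tolist());pickle.dump(c,open(n+".pkl","wb"))
s=arm.sense();print(s["t"],s["tool_pos"],np.round(s["tcp_rot"],3),s["opening"])
for p in ["top0","side0"]:
    i=cv2.imread(f"pics/{p}.png");cv2.imwrite(f"pics/{p}b.png",cv2.resize(i,(800,600),interpolation=cv2.INTER_CUBIC))
E
```

```text
top [ 369.04861507   40.97162406 1136.29950977] [[-0.017, -0.988, 0.156], [-1.0, 0.015, -0.016], [0.014, -0.157, -0.988]] [[352.4, 0.0, 258.6], [0.0, 352.4, 185.8], [0.0, 0.0, 1.0]]
side [ 269.49830703 -689.17853032  575.63177061] [[0.913, -0.244, 0.327], [-0.407, -0.52, 0.751], [-0.013, -0.819, -0.574]] [[375.2, 0.0, 256.2], [0.0, 375.2, 192.4], [0.0, 0.0, 1.0]]
0.1 [282.80120334 556.96302325 221.80638875] [[-0.892  0.453 -0.001]
 [ 0.453  0.892 -0.001]
 [-0.    -0.001 -1.   ]] 86.84029318418504
```

View pics/top0b.png

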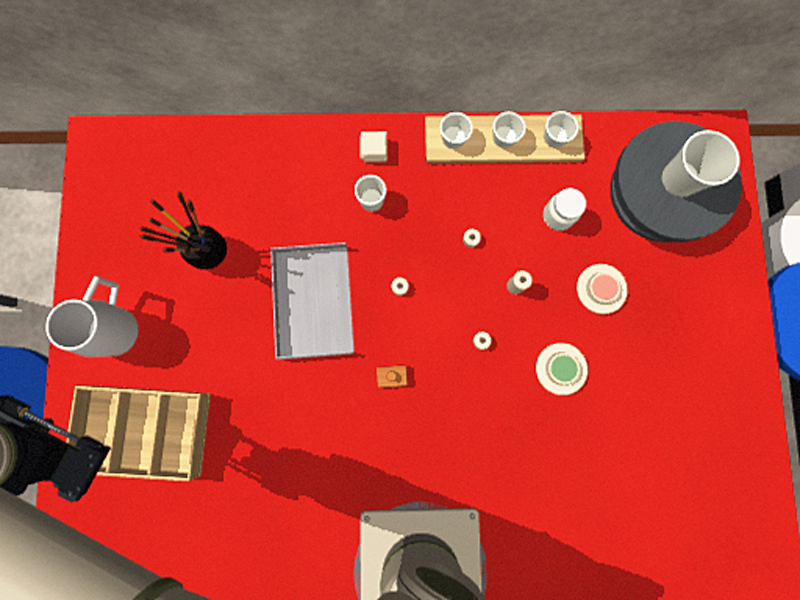

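View pics/side0b.png

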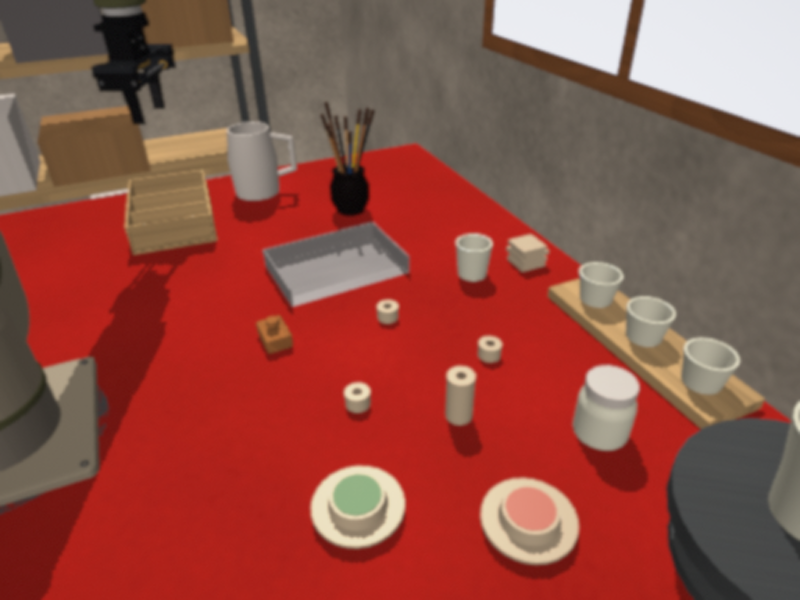

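The top view shows three short props at about (472,238), (400,286) and (482,341) in the 800 px picture. The tall prop is at (520,283), the tray spans (273..354, 243..358) with its mouth to the right, the stamp block is at (392,377) and the cup at (370,192). The side view agrees.

```bash
python3 - <<'E'
from h import *
import pickle
for n,roi in(("top",None),("side",None)):
    c=pickle.load(open(n+".pkl","rb"));f=c["frame"];hsv=cv2.cvtColor(f,cv2.COLOR_RGB2HSV)
    red=((hsv[...,0]<8)|(hsv[...,0]>172))&(hsv[...,1]>150)
    m=(~red).astype(np.uint8)
    k,l,st,ce=cv2.connectedComponentsWithStats(m,connectivity=4)
    for i in range(1,k):
        x,y,w,h,a=st[i]
        if 40<a<6000 and (n=="side" or 220<x*1.5625 or 1): print(n,st[i],ce[i].round(1),"z11",ray(c,*ce[i],11)[:2],"z22",ray(c,*ce[i],22)[:2])
c=pickle.load(open("top.pkl","rb"))
for u,v,z in((347,243,34),(354,354,34),(273,247,34),(277,358,34)): print("tray",ray(c,u*.64-.2,v*.64-.2,z))
E
```

```text
top [ 391   77   84   78 5231] [432.8 116.2] z11 [ 775.3 -567.1] z22 [ 771.4 -561.2]
top [230  84  18  20 343] [238.7  93.5] z11 [863.4  84.5] z22 [858.6  84. ]
top [227 112  20  24 372] [236.8 122.6] z11 [761.1  91.6] z22 [757.3  91.1]
top [348 120  27  28 551] [360.9 133.5] z11 [ 718.4 -320.5] z22 [ 715. -317.]
top [ 95 128  50  44 788] [125.1 154.3] z11 [657.8 456.4] z22 [655.  452.3]
top [296 146  12  12 108] [301.6 151.8] z11 [ 658.4 -120.8] z22 [ 655.6 -119.2]
top [ 173  155   54   75 3588] [198.9 192.3] z11 [528.8 214.9] z22 [527.3 213.2]
top [369 169  33  32 824] [384.9 184.5] z11 [ 545.4 -388.3] z22 [ 543.7 -384.1]
top [324 173  17  15 172] [332.1 180.3] z11 [ 561.7 -216.8] z22 [ 559.9 -214.3]
top [250 177  12  12 103] [255.5 182.7] z11 [557.5  32.5] z22 [555.7  32.6]
top [303 212  12  12 105] [308.1 217.5] z11 [ 442.2 -133.9] z22 [ 441.5 -132.2]
top [343 219  33  34 881] [359.1 235.8] z11 [ 381.8 -293.8] z22 [ 381.7 -290.5]
top [241 234  20  14 252] [250.4 240.6] z11 [372.7  51.5] z22 [372.7  51.4]
top [ 226  321   86   63 4758] [268.6 354.4] z11 [33.6  1.2] z22 [36.8  1.6]
[... 289 characters left out ...]
 32.5] z22 [553.8  18.4]
side [164 202  23  24 384] [175.2 213.4] z11 [375.4  51.4] z22 [373.3  37. ]
side [306 214  16  19 241] [313.  222.9] z11 [ 660.6 -121. ] z22 [ 653. -132.]
side [ 366  233   44   56 1904] [387.7 260.5] z11 [ 737.1 -290.7] z22 [ 728.  -298.5]
side [285 234  20  39 659] [294.  252.3] z11 [ 573.1 -188.1] z22 [ 567.2 -197.8]
side [220 244  18  21 302] [228.4 253.8] z11 [ 444.4 -133.5] z22 [ 441.  -144.4]
side [ 198  297   62   55 2620] [228.6 324.1] z11 [ 383.6 -296.8] z22 [ 381.3 -304.4]
side [ 307  305   64   57 2834] [338.5 333.2] z11 [ 547.4 -391.6] z22 [ 542.  -397.3]
tray [644.3 139.1  34. ]
tray [417.5 125.3  34. ]
tray [638.  290.3  34. ]
tray [412.2 277.8  34. ]
```

>>> move_arm(
  motion=[
    [-0.42,-0.32,0,0,0,0,23],
    [-0.42,-0.32,0,0,0,0,23],
    [-0.42,-0.32,0,0,0,0,23],
    [-0.42,-0.32,0,0,0,0,23],
    [-0.42,-0.32,0,0,0,0,23],
  ],
)

```text
t: 0.6
tool_pos: [369.4, 377.3, 222.2]
tcp_rot: [[-0.892, 0.453, -0.0], [0.453, 0.892, -0.0], [0.0, -0.0, -1.0]]
contact_force: [0.3, 1.1, 0.5]
opening: 54.8
gripper_force: 0.0
```

>>> move_arm(
  motion=[
    [-0.42,-0.32,0,0,0,0,23],
    [-0.42,-0.32,0,0,0,0,23],
    [-0.42,-0.32,0,0,0,0,23],
    [-0.42,-0.32,0,0,0,0,23],
    [-0.42,-0.32,0,0,0,0,23],
  ],
)

```text
t: 1.1
tool_pos: [455.5, 199.1, 222.4]
tcp_rot: [[-0.892, 0.453, -0.0], [0.453, 0.892, 0.0], [0.0, -0.0, -1.0]]
contact_force: [0.6, 0.2, 0.6]
opening: 22.0
gripper_force: 0.0
```

>>> move_arm(
  motion=[
    [-0.42,-0.32,0,0,0,0,23],
    [-0.42,-0.32,0,0,0,0,23],
    [-0.42,-0.32,0,0,0,0,23],
    [-0.42,-0.32,0,0,0,0,23],
    [-0.42,-0.32,0,0,0,0,23],
  ],
)

```text
t: 1.6
tool_pos: [541.5, 20.9, 222.4]
tcp_rot: [[-0.892, 0.453, -0.0], [0.453, 0.892, 0.0], [0.0, -0.0, -1.0]]
contact_force: [1.2, -0.0, -0.6]
opening: 20.5
gripper_force: 0.0
```

>>> move_arm(
  motion=[
    [0,0,0,0,0,0.044,23],
    [0,0,0,0,0,0.044,23],
    [0,0,0,0,0,0.044,23],
    [0,0,0,0,0,0.044,23],
    [0,0,0,0,0,0.044,23],
  ],
)

```text
t: 2.1
tool_pos: [541.0, 22.4, 222.2]
tcp_rot: [[-0.393, 0.919, -0.001], [0.919, 0.393, -0.0], [0.0, -0.001, -1.0]]
contact_force: [0.7, 0.5, 0.1]
opening: 20.1
gripper_force: 0.0
```

>>> move_arm(
  motion=[
    [0,0,0,0,0,0.039,23],
    [0,0,0,0,0,0.039,23],
    [0,0,0,0,0,0.039,23],
    [-0.235,0.115,0,0,0,0,23],
    [-0.235,0.115,0,0,0,0,23],
  ],
)

```text
t: 2.6
tool_pos: [560.0, -11.9, 222.3]
tcp_rot: [[-0.044, 0.999, -0.001], [0.999, 0.044, 0.0], [0.0, -0.001, -1.0]]
contact_force: [0.1, -0.1, 0.8]
opening: 19.9
gripper_force: 0.0
```

>>> move_arm(
  motion=[
    [0,0,0.4,0,0,0,23],
    [0,0,0.4,0,0,0,23],
    [0,0,0.4,0,0,0,23],
    [0,0,0.4,0,0,0,23],
    [0,0,0.4,0,0,0,23],
  ],
)

```text
t: 3.1
tool_pos: [559.7, -12.0, 71.1]
tcp_rot: [[-0.042, 0.999, -0.0], [0.999, 0.042, 0.0], [0.0, -0.0, -1.0]]
contact_force: [1.6, 0.9, 0.4]
opening: 20.0
gripper_force: 0.0
```

>>> move_arm(
  motion=[
    [0,0,0.2,0,0,0,23],
    [0,0,0.2,0,0,0,23],
    [0,0,0.2,0,0,0,23],
    [0,0,0.15,0,0,0,23],
    [0,0,0.06,0,0,0,23],
  ],
)

```text
t: 3.6
tool_pos: [559.7, -12.0, 10.9]
tcp_rot: [[-0.042, 0.999, -0.001], [0.999, 0.042, -0.0], [0.0, -0.001, -1.0]]
contact_force: [0.2, 0.3, -0.5]
opening: 19.8
gripper_force: 0.0
```

>>> move_arm(
  motion=[
    [0.13,0,0,0,0,0,23],
    [0.067,0,0,0,0,0,23],
    [0.067,0,0,0,0,0,23],
    [0.067,0,0,0,0,0,23],
    [0.067,0,0,0,0,0,23],
  ],
)

```text
t: 4.1
tool_pos: [559.0, 18.3, 12.2]
tcp_rot: [[-0.042, 0.999, 0.001], [0.999, 0.042, 0.0], [0.0, 0.001, -1.0]]
contact_force: [-0.3, -0.4, 0.2]
opening: 19.8
gripper_force: 0.3
```

>>> move_arm(
  motion=[
    [0.08,0,0,0,0,0,23],
    [0.12,0,0,0,0,0,23],
    [0.16,0,0,0,0,0,23],
    [0.17,0,0,0,0,0,23],
    [0.17,0,0,0,0,0,23],
  ],
)

```text
t: 4.6
tool_pos: [556.4, 71.7, 11.8]
tcp_rot: [[-0.043, 0.999, -0.0], [0.999, 0.043, 0.0], [0.0, -0.0, -1.0]]
contact_force: [0.3, -0.2, 0.2]
opening: 19.7
gripper_force: 0.4
```

>>> move_arm(
  motion=[
    [0.17,0,0,0,0,0,23],
    [0.17,0,0,0,0,0,23],
    [0.17,0,0,0,0,0,23],
    [0.17,0,0,0,0,0,23],
    [0.17,0,0,0,0,0,23],
  ],
)

```text
t: 5.1
tool_pos: [553.7, 135.0, 11.8]
tcp_rot: [[-0.042, 0.999, -0.0], [0.999, 0.042, 0.0], [0.0, -0.0, -1.0]]
contact_force: [-0.3, -0.6, -0.2]
opening: 19.8
gripper_force: 0.4
```

```bash
python3 - <<'E'
from h import *
c=shot("side","s1");cv2.imwrite("pics/s1b.png",cv2.resize(cv2.imread("pics/s1.png")[90:290,120:380],(780,600)))
E
```

```text
(no output)
```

View pics/s1b.png

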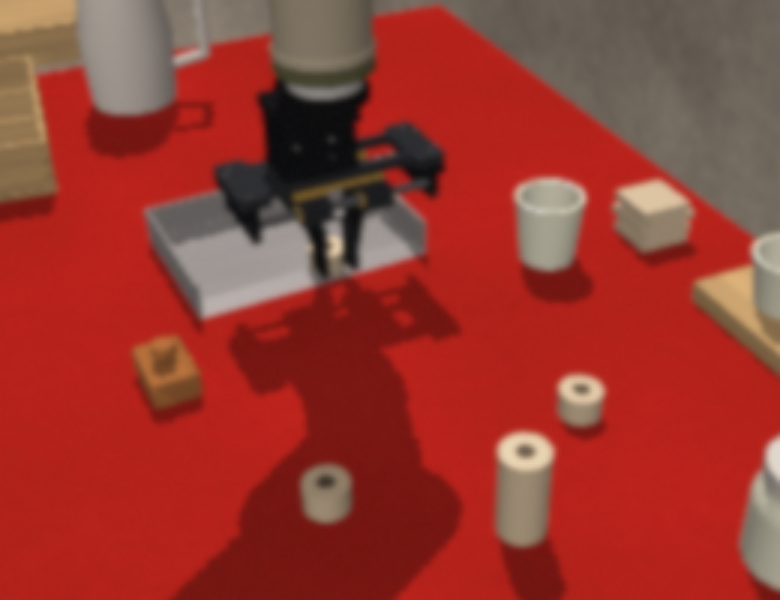

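The side view shows the prop cradled between the fingertips at the mouth, around (328,250), with nothing else disturbed. I'm continuing the push.

>>> move_arm(
  motion=[
    [0.17,0,0,0,0,0,23],
    [0.17,0,0,0,0,0,23],
    [0.17,0,0,0,0,0,23],
    [0.17,0,0,0,0,0,23],
    [0.17,0,0,0,0,0,23],
  ],
)

```text
t: 5.65
tool_pos: [551.0, 198.8, 11.8]
tcp_rot: [[-0.042, 0.999, -0.0], [0.999, 0.042, 0.0], [0.0, -0.0, -1.0]]
contact_force: [-0.4, -0.9, -0.3]
opening: 20.4
gripper_force: 0.2
```

>>> move_arm(
  motion=[
    [0.13,0,0,0,0,0,23],
    [0.1,0,0,0,0,0,23],
    [0.06,0,0,0,0,0,23],
    [0.03,0,0,0,0,0,23],
    [0,0,0,0,0,0,23],
  ],
)

```text
t: 6.15
tool_pos: [550.1, 221.6, 11.8]
tcp_rot: [[-0.042, 0.999, 0.0], [0.999, 0.042, 0.0], [0.0, 0.0, -1.0]]
contact_force: [0.2, 0.3, 0.0]
opening: 20.2
gripper_force: 0.0
```

>>> move_arm(
  motion=[
    [-0.1,0,0,0,0,0,23],
    [-0.3,0,0,0,0,0,23],
    [-0.5,0,-0.1,0,0,0,23],
    [0,0,-0.6,0,0,0,23],
    [0,0,-0.6,0,0,0,23],
  ],
)

```text
t: 6.65
tool_pos: [552.3, 150.9, 109.7]
tcp_rot: [[-0.038, 0.999, -0.002], [0.999, 0.038, -0.002], [-0.002, -0.002, -1.0]]
contact_force: [0.7, 0.6, 0.1]
opening: 20.4
gripper_force: 0.0
```

>>> move_arm(
  motion=[
    [-0.53,0.177,0,0,0,0,23],
    [-0.53,0.177,0,0,0,0,23],
    [-0.53,0.177,0,0,0,0,23],
    [-0.53,0.177,0,0,0,0,23],
    [-0.53,0.177,0,0,0,0,23],
  ],
)

```text
t: 7.15
tool_pos: [627.7, -44.4, 109.4]
tcp_rot: [[-0.041, 0.999, 0.0], [0.999, 0.041, 0.0], [0.0, 0.0, -1.0]]
contact_force: [1.7, 0.3, 0.6]
opening: 19.8
gripper_force: 0.0
```

>>> move_arm(
  motion=[
    [-0.53,0.177,0,0,0,0,23],
    [-0.53,0.177,0,0,0,0,23],
    [-0.53,0.177,0,0,0,0,23],
    [0,0,0,0,0,-0.034,23],
    [0,0,0,0,0,-0.034,23],
  ],
)

```text
t: 7.65
tool_pos: [671.7, -162.6, 108.8]
tcp_rot: [[-0.253, 0.967, -0.001], [0.967, 0.253, -0.001], [-0.001, -0.001, -1.0]]
contact_force: [0.1, 0.7, -0.4]
opening: 20.1
gripper_force: 0.0
```

```bash
python3 - <<'E'
from h import *
s=arm.sense();print(s["tool_pos"],np.round(s["tcp_rot"],3)[:,0])
c=shot("top","t2");cv2.imwrite("pics/t2b.png",cv2.resize(cv2.imread("pics/t2.png")[90:270,150:400],(800,576),interpolation=cv2.INTER_CUBIC))
E
```

```text
[ 671.6564344  -162.59399051  108.8322149 ] [-0.253  0.967 -0.001]
```

View pics/t2b.png

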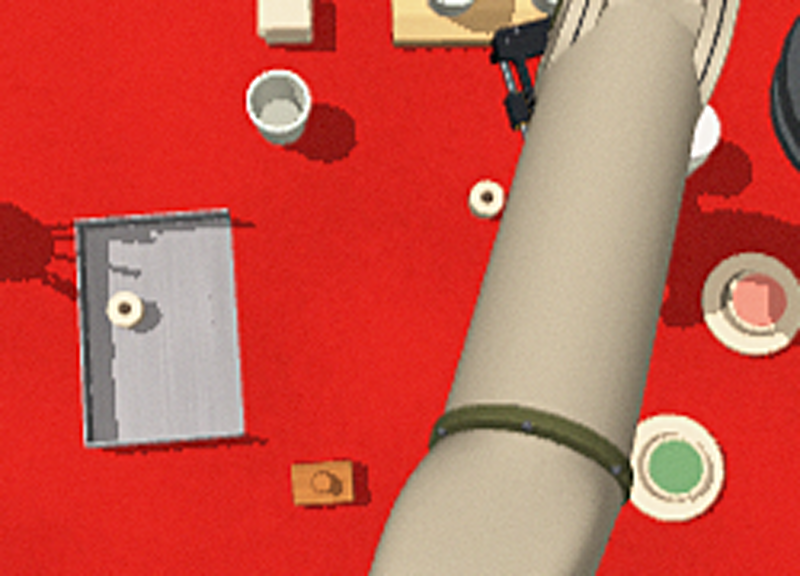

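The top view shows the first prop inside the tray at (125,308), the second untouched at (487,197) and the bystanders in place. Lowering behind the second prop.

>>> move_arm(
  motion=[
    [0,-0.024,0.4,0,0,0,23],
    [0,0,0.35,0,0,0,23],
    [0,0,0.3,0,0,0,23],
    [0,0,0.2,0,0,0,23],
    [0,0,0.04,0,0,0,23],
  ],
)

```text
t: 8.2
tool_pos: [669.4, -159.7, 10.7]
tcp_rot: [[-0.252, 0.968, -0.003], [0.968, 0.252, 0.0], [0.001, -0.003, -1.0]]
contact_force: [0.2, 1.1, 0.4]
opening: 19.7
gripper_force: 0.0
```

>>> move_arm(
  motion=[
    [0.13,0,0,0,0,0,23],
    [0.067,0,0,0,0,0,23],
    [0.067,0,0,0,0,0,23],
    [0.067,0,0,0,0,0,23],
    [0.08,0,0,0,0,0,23],
  ],
)

```text
t: 8.7
tool_pos: [663.2, -129.4, 13.2]
tcp_rot: [[-0.253, 0.967, 0.001], [0.967, 0.253, -0.0], [-0.0, 0.001, -1.0]]
contact_force: [0.2, -0.1, -0.3]
opening: 19.9
gripper_force: 0.2
```

>>> move_arm(
  motion=[
    [0.12,0,0,0,0,0,23],
    [0.16,0,0,0,0,0,23],
    [0.17,0,0,0,0,0,23],
    [0.17,0,0,0,0,0,23],
    [0.17,0,0,0,0,0,23],
  ],
)

```text
t: 9.2
tool_pos: [647.6, -70.9, 12.5]
tcp_rot: [[-0.254, 0.967, -0.0], [0.967, 0.254, 0.0], [0.0, 0.0, -1.0]]
contact_force: [0.6, -0.9, -0.2]
opening: 20.0
gripper_force: 0.2
```

>>> move_arm(
  motion=[
    [0.17,0,0,0,0,0,23],
    [0.17,0,0,0,0,0,23],
    [0.17,0,0,0,0,0,23],
    [0.17,0,0,0,0,0,23],
    [0.17,0,0,0,0,0,23],
  ],
)

```text
t: 9.7
tool_pos: [631.5, -9.7, 12.5]
tcp_rot: [[-0.253, 0.967, -0.0], [0.967, 0.253, 0.0], [0.0, 0.0, -1.0]]
contact_force: [0.3, 0.2, 0.5]
opening: 19.9
gripper_force: 0.2
```

>>> move_arm(
  motion=[
    [0.17,0,0,0,0,0,23],
    [0.17,0,0,0,0,0,23],
    [0.17,0,0,0,0,0,23],
    [0.17,0,0,0,0,0,23],
    [0.17,0,0,0,0,0,23],
  ],
)

```text
t: 10.2
tool_pos: [615.4, 52.0, 12.5]
tcp_rot: [[-0.253, 0.967, 0.0], [0.967, 0.253, 0.0], [0.0, 0.0, -1.0]]
contact_force: [-0.1, -0.7, 0.4]
opening: 19.9
gripper_force: 0.2
```

```bash
python3 - <<'E'
from h import *
c=shot("side","s3");cv2.imwrite("pics/s3b.png",cv2.resize(cv2.imread("pics/s3.png")[90:290,120:380],(780,600)))
E
```

```text
(no output)
```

View pics/s3b.png

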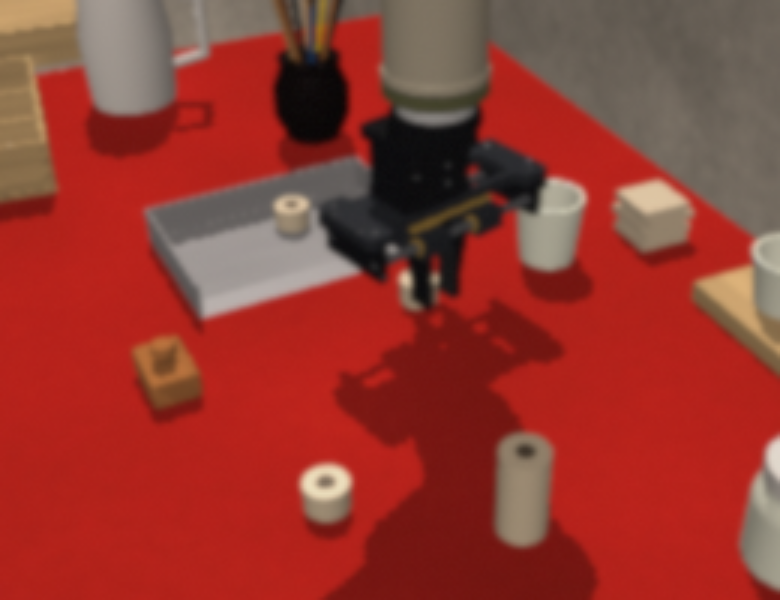

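The side view shows the second prop still cradled at (415,290), with the gripper body above and beside the cup. The third prop is at (326,490). Continuing.

>>> move_arm(
  motion=[
    [0.17,0,0,0,0,0,23],
    [0.17,0,0,0,0,0,23],
    [0.17,0,0,0,0,0,23],
    [0.17,0,0,0,0,0,23],
    [0.17,0,0,0,0,0,23],
  ],
)

```text
t: 10.75
tool_pos: [599.3, 113.8, 12.5]
tcp_rot: [[-0.253, 0.967, 0.0], [0.967, 0.253, 0.0], [0.0, 0.0, -1.0]]
contact_force: [-0.2, -0.6, -0.2]
opening: 19.9
gripper_force: 0.1
```

>>> move_arm(
  motion=[
    [0.17,0,0,0,0,0,23],
    [0.17,0,0,0,0,0,23],
    [0.17,0,0,0,0,0,23],
    [0.15,0,0,0,0,0,23],
    [0.12,0,0,0,0,0,23],
  ],
)

```text
t: 11.25
tool_pos: [584.5, 170.4, 12.5]
tcp_rot: [[-0.254, 0.967, -0.0], [0.967, 0.254, 0.0], [0.0, 0.0, -1.0]]
contact_force: [0.7, -0.5, 0.4]
opening: 20.0
gripper_force: 0.2
```

>>> move_arm(
  motion=[
    [0.09,0,0,0,0,0,23],
    [0.06,0,0,0,0,0,23],
    [0.03,0,0,0,0,0,23],
    [0,0,0,0,0,0,23],
    [0,0,0,0,0,0,23],
  ],
)

```text
t: 11.75
tool_pos: [581.5, 181.8, 12.5]
tcp_rot: [[-0.253, 0.968, 0.0], [0.968, 0.253, -0.0], [-0.0, 0.0, -1.0]]
contact_force: [-0.2, 0.6, -0.3]
opening: 20.4
gripper_force: 0.0
```

>>> move_arm(
  motion=[
    [-0.1,0,0,0,0,0,23],
    [-0.3,0,0,0,0,0,23],
    [-0.5,0,-0.1,0,0,0,23],
    [0,0,-0.6,0,0,0,23],
    [0,0,-0.6,0,0,0,23],
  ],
)

```text
t: 12.25
tool_pos: [598.0, 113.8, 110.4]
tcp_rot: [[-0.249, 0.968, -0.002], [0.968, 0.249, -0.002], [-0.001, -0.002, -1.0]]
contact_force: [1.0, 1.3, 0.1]
opening: 20.2
gripper_force: 0.0
```

>>> move_arm(
  motion=[
    [0,0,0,0,0,0.0415,23],
    [0,0,0,0,0,0.0415,23],
    [0,0,0,0,0,0.0415,23],
    [-0.51,-0.2,0,0,0,0,23],
    [-0.51,-0.2,0,0,0,0,23],
  ],
)

```text
t: 12.75
tool_pos: [557.9, 44.1, 109.8]
tcp_rot: [[0.134, 0.991, 0.0], [0.991, -0.134, -0.001], [-0.001, 0.0, -1.0]]
contact_force: [0.0, -2.1, 0.6]
opening: 20.0
gripper_force: 0.0
```

>>> move_arm(
  motion=[
    [-0.51,-0.2,0,0,0,0,23],
    [-0.51,-0.2,0,0,0,0,23],
    [-0.51,-0.2,0,0,0,0,23],
    [-0.51,-0.2,0,0,0,0,23],
    [-0.51,-0.2,0,0,0,0,23],
  ],
)

```text
t: 13.25
tool_pos: [457.0, -136.3, 110.1]
tcp_rot: [[0.136, 0.991, 0.001], [0.991, -0.136, 0.0], [0.001, 0.0, -1.0]]
contact_force: [0.5, 0.4, 0.2]
opening: 20.1
gripper_force: 0.0
```

>>> move_arm(
  motion=[
    [-0.51,-0.2,0,0,0,0,23],
    [0,0,0,0,0,0,23],
    [0,0,0,0,0,0,23],
    [0,0,0,0,0,0,23],
    [0,0,0,0,0,0,23],
  ],
)

```text
t: 13.75
tool_pos: [438.8, -169.1, 110.0]
tcp_rot: [[0.133, 0.991, -0.0], [0.991, -0.133, 0.0], [0.0, -0.0, -1.0]]
contact_force: [-0.5, 1.1, -0.5]
opening: 20.1
gripper_force: 0.0
```

```bash
python3 - <<'E'
from h import *
c=shot("side","s4");cv2.imwrite("pics/s4b.png",cv2.resize(cv2.imread("pics/s4.png")[90:290,120:380],(780,600)))
E
```

```text
(no output)
```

View pics/s4b.png

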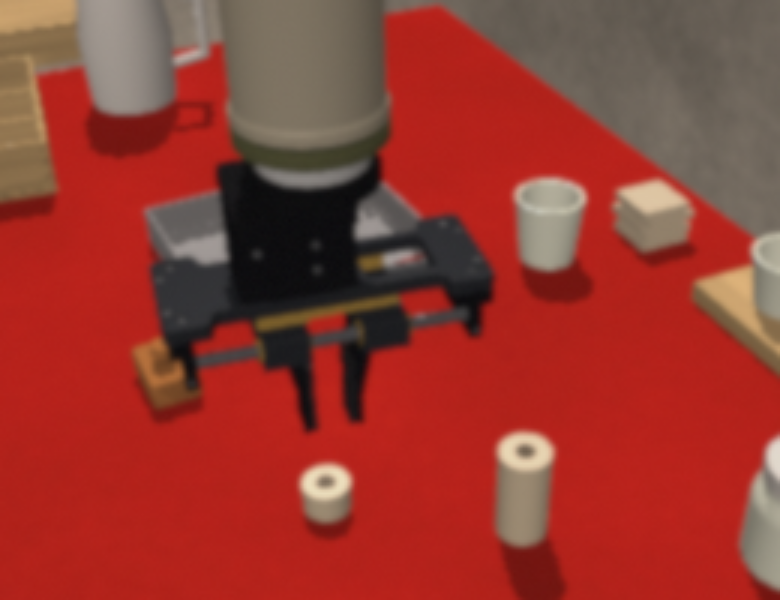

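The third prop is untouched at (326,490), with the fingers hovering behind it. Lowering and pushing.

>>> move_arm(
  motion=[
    [-0.07,0,0.4,0,0,0,23],
    [0,0,0.35,0,0,0,23],
    [0,0,0.3,0,0,0,23],
    [0,0,0.2,0,0,0,23],
    [0,0,0.06,0,0,0,23],
  ],
)

```text
t: 14.3
tool_pos: [436.8, -174.5, 10.2]
tcp_rot: [[0.134, 0.991, -0.003], [0.991, -0.134, -0.0], [-0.0, -0.003, -1.0]]
contact_force: [-0.3, -0.6, 0.2]
opening: 20.1
gripper_force: 0.0
```

>>> move_arm(
  motion=[
    [0.13,0,0,0,0,0,23],
    [0.067,0,0,0,0,0,23],
    [0.067,0,0,0,0,0,23],
    [0.067,0,0,0,0,0,23],
    [0.08,0,0,0,0,0,23],
  ],
)

```text
t: 14.8
tool_pos: [442.1, -144.2, 12.2]
tcp_rot: [[0.135, 0.991, 0.001], [0.991, -0.135, 0.0], [0.0, 0.001, -1.0]]
contact_force: [-0.9, -0.0, 0.2]
opening: 19.9
gripper_force: 0.2
```

>>> move_arm(
  motion=[
    [0.12,0,0,0,0,0,23],
    [0.16,0,0,0,0,0,23],
    [0.17,0,0,0,0,0,23],
    [0.17,0,0,0,0,0,23],
    [0.17,0,0,0,0,0,23],
  ],
)

```text
t: 15.3
tool_pos: [449.8, -85.0, 11.9]
tcp_rot: [[0.135, 0.991, 0.0], [0.991, -0.135, 0.0], [0.0, 0.0, -1.0]]
contact_force: [0.0, -1.2, 0.3]
opening: 20.1
gripper_force: 0.3
```

>>> move_arm(
  motion=[
    [0.17,0,0,0,0,0,23],
    [0.17,0,0,0,0,0,23],
    [0.17,0,0,0,0,0,23],
    [0.17,0,0,0,0,0,23],
    [0.17,0,0,0,0,0,23],
  ],
)

```text
t: 15.8
tool_pos: [458.4, -21.8, 11.8]
tcp_rot: [[0.135, 0.991, 0.0], [0.991, -0.135, 0.0], [0.0, 0.0, -1.0]]
contact_force: [0.5, 0.0, 0.4]
opening: 19.8
gripper_force: 0.3
```

>>> move_arm(
  motion=[
    [0.17,0,0,0,0,0,23],
    [0.17,0,0,0,0,0,23],
    [0.17,0,0,0,0,0,23],
    [0.17,0,0,0,0,0,23],
    [0.17,0,0,0,0,0,23],
  ],
)

```text
t: 16.3
tool_pos: [467.0, 41.4, 11.8]
tcp_rot: [[0.135, 0.991, 0.0], [0.991, -0.135, 0.0], [0.0, -0.0, -1.0]]
contact_force: [0.0, -0.8, 1.1]
opening: 19.8
gripper_force: 0.3
```

```bash
python3 - <<'E'
from h import *
c=shot("side","s5");cv2.imwrite("pics/s5b.png",cv2.resize(cv2.imread("pics/s5.png")[90:290,120:380],(780,600)))
E
```

```text
(no output)
```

View pics/s5b.png

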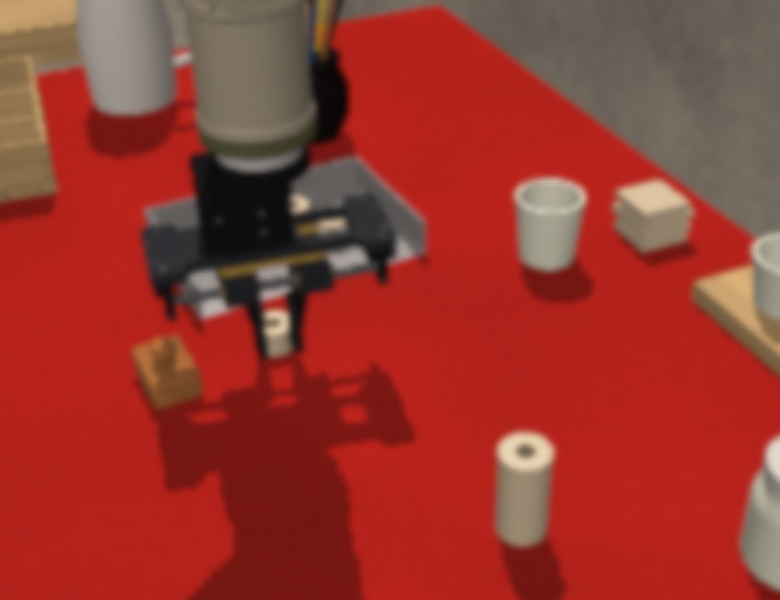

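The third prop is still cradled at (275,335) and the stamp block is undisturbed. Finishing the push.

>>> move_arm(
  motion=[
    [0.17,0,0,0,0,0,23],
    [0.17,0,0,0,0,0,23],
    [0.17,0,0,0,0,0,23],
    [0.17,0,0,0,0,0,23],
    [0.17,0,0,0,0,0,23],
  ],
)

```text
t: 16.85
tool_pos: [475.6, 104.7, 11.8]
tcp_rot: [[0.135, 0.991, -0.0], [0.991, -0.135, 0.0], [0.0, -0.0, -1.0]]
contact_force: [0.4, -0.4, 0.3]
opening: 19.9
gripper_force: 0.2
```

>>> move_arm(
  motion=[
    [0.17,0,0,0,0,0,23],
    [0.17,0,0,0,0,0,23],
    [0.17,0,0,0,0,0,23],
    [0.16,0,0,0,0,0,23],
    [0.14,0,0,0,0,0,23],
  ],
)

```text
t: 17.35
tool_pos: [483.8, 164.8, 11.8]
tcp_rot: [[0.134, 0.991, 0.0], [0.991, -0.134, 0.0], [0.0, 0.0, -1.0]]
contact_force: [-0.6, -0.1, -0.3]
opening: 20.1
gripper_force: 0.2
```

>>> move_arm(
  motion=[
    [0.1,0,0,0,0,0,23],
    [0.06,0,0,0,0,0,23],
    [0.03,0,0,0,0,0,23],
    [0,0,0,0,0,0,23],
    [0,0,0,0,0,0,23],
  ],
)

```text
t: 17.85
tool_pos: [485.6, 177.4, 11.8]
tcp_rot: [[0.135, 0.991, -0.0], [0.991, -0.135, -0.0], [-0.0, -0.0, -1.0]]
contact_force: [0.4, 0.1, -0.7]
opening: 19.9
gripper_force: 0.0
```

>>> move_arm(
  motion=[
    [-0.1,0,0,0,0,0,23],
    [-0.3,0,0,0,0,0,23],
    [-0.5,0,-0.1,0,0,0,23],
    [0,0,-0.6,0,0,0,23],
    [0,0,-0.6,0,0,0,23],
  ],
)

```text
t: 18.35
tool_pos: [475.3, 108.2, 109.7]
tcp_rot: [[0.138, 0.99, -0.002], [0.99, -0.138, -0.002], [-0.002, -0.002, -1.0]]
contact_force: [1.8, 1.2, 0.4]
opening: 19.9
gripper_force: 0.0
```

>>> move_arm(
  motion=[
    [-0.5,0,-0.3,0,0,0,23],
    [-0.5,0,-0.3,0,0,0,23],
    [-0.5,0,0,0,0,0,23],
    [-0.5,0,0,0,0,0,23],
    [0,0,0,0,0,0,23],
  ],
)

```text
t: 18.85
tool_pos: [455.1, -43.1, 154.5]
tcp_rot: [[0.142, 0.99, 0.0], [0.99, -0.142, 0.001], [0.001, 0.0, -1.0]]
contact_force: [1.2, -0.5, 0.1]
opening: 20.1
gripper_force: 0.0
```

```bash
python3 - <<'E'
from h import *
c=shot("top","t6");cv2.imwrite("pics/t6b.png",cv2.resize(cv2.imread("pics/t6.png")[90:270,150:400],(800,576),interpolation=cv2.INTER_CUBIC))
E
```

```text
(no output)
```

View pics/t6b.png

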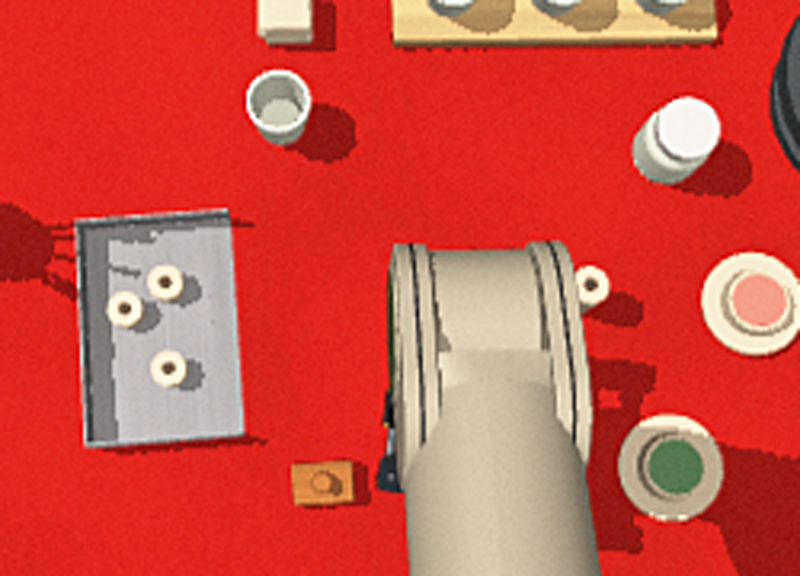

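All three props are upright well inside the tray, at (125,308), (165,282) and (169,368). The bystanders are in place and the arm is clear.

```bash
python3 -c "
from plant import arm
print(arm.job_done())"
```

```text
the job is handed in; nothing more can be done
None
```

I swept all three short props into the tray, where the last picture shows them upright and well inside with the bystanders in place, and handed the job in at about 19 s; no verdict came back.

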